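# Refit the spring clip on a bench label-roll holder

### The arm

A 6-joint arm with a two-finger parallel gripper is mounted at the origin on a cart in front of the work surface, level with it; the furniture and walls round the work are solid. World frame = base frame: x ahead of the robot, y to its left, z up, the work surface at z = 0. Lengths are in mm, angles in rad, forces in N, time in s.
With the tool pointing down it reaches from about 325 to 900 mm from the base axis. Payload 3.5 kg.
Tool frame: the origin (TCP) lies on the centre line of the jaws, within the pads' length; the fingertips stand 22 mm ahead of it and the grasp point (between the pads) lies 3 mm ahead of it (arm.tcp_to_tips is the distance from the TCP to the fingertips, in mm); z points along the fingers, y is the line along which they close (so a half turn about z gives the same grasp; the last joint's range is limited). The gripper opens to 85 mm and grips with 20 to 120 N. Pads are 22 mm wide; open, the fingers measure 114 mm over their backs; the gripper's body (76 mm by 85 mm) begins 54 mm behind the grasp point. The pads swing forward as they close: fully open they stand 13 mm farther back than shut.
Start: joints at [1.118, 0.276, -0.026, 1.268, 0, 1.467], TCP at [214.2, 587.146, 253.313] pointing down, gripper open.
Joint ranges: [-3.12, 3.12], [-0.85, 1.88], [-1.08, 1.24], [-1.95, 2.15], [-1.57, 1.53], [-3.14, 3.14]. Speed limits (rad/s): [2.57, 2.57, 3.14, 3.14, 3.14, 3.14].

### API

Orientations are given as a rotation vector (axis times angle).
In Python, from station import arm, optics gives the robot as it stands.
- The arm moves only by the tool carry_out, never from a script. Its argument "commands" is a list of rows, each a list of 7 numbers: the opening, from 0 (shut) to 1 (fully open), then the shift along the tool's x, y, z in mm, then the turn, a rotation vector about the tool's x, y, z in degrees. A call has 1 to 12 rows; each row shifts and turns the commanded pose from where the row before left it, along the tool's axes as they then stand; what a row does not reach is not made up. A row lasts 1/8 s, in which the tool goes at most 62.5 mm and 10.7 degrees, less where a joint would pass 70% of its speed; a pose out of reach is approached as far as the arm can. A call with a gripper value outside its range is refused whole. The fingers move at their own pace and stop on an object; the grip force is fixed at half the most. Time passes only in rows, so rows that do not move let the fingers close. It gives the time, the measured TCP pose, the force, the opening and the grip force at its end, in the units of the state.
- arm.get_obs(): the state, without advancing time (a new reading comes with each control period).
- optics.read_camera(name): name is "side" or "top"; returns the picture (480x640x3 uint8, blue, green, red); there is no depth.
- optics.calibration(name): a dict with "fx", "fy", "cx", "cy" (pixels), "k1" (the pictures are not rectified: a ray, as slopes to the right and down, at radius r is drawn at 1 + k1 r^2 times it, then the intrinsics apply), "R" (3x3) and "t" (3): a world point X has camera coordinates R X + t. Camera axes: x right, y down, z forward; pixel columns grow to the right and rows downward; lengths in mm; the calibration is good to about 2 mm. A picture is of the moment at which its call begins. calibration takes no time and is no camera call.
- arm.job_done(): hands the job in; it is judged then, once.
Trained networks look in the newest picture that a camera, given by its name, has taken for a name from the list of things; names that differ only in an ending like _2 or _b are one class to them, and where a whole thing is asked for, a point or a joint stands for the part that bears it (a point fixed in the world has none). Each returns a list of dicts, best first, with "p" (0 to 1); they miss things now and then, are a little off and sometimes report something else, mostly with a low value. They report only what shows in the picture. A call takes as long as a camera call.
- optics.trace(label, camera): "region" (480x640 bool, what is visible of it) and "bbox" ([centre column, centre row, width, height] as shares, 0 to 1, of the picture: columns of its width, rows of its height, round what is visible of it).
- optics.tip_of(label, camera): "centre" ([column, row] as shares, 0 to 1, of the picture: columns of its width, rows of its height: a listed point, or the origin of a listed thing).
The state is a dict: "t": time; "joint_positions": joint angles; "dq": joint speeds; "effort": joint torques, N m; "eef_pos": TCP position; "tool_rot": TCP orientation; "force": force on the tool from outside, world axes, zero at the start; "torque": the same for the moment, N m; "finger_gap": finger opening in mm; "gripper_force": force on a finger pad.
Only numpy, scipy, OpenCV 4.12 (cv2) and the standard library are available. Lean on these libraries where they do the work, as an engineer would, in place of code of your own. Each camera call takes 0.05 s, during which the arm holds its last target. There are 200 camera calls.

### The job

The outer flange of the label-roll holder has walked out along its spindle. Slide the flange gently back until it is fully home against the roll, then take the larger of the two spring clips standing in the wooden rack and press it straight down, tab up, into the spindle groove beside the flange boss until it snaps fully home, and let go. It snaps in with light thumb pressure when it is over the groove; never force it, and leave the small clip and the tools lying around alone.

Things in the scene. Friction and masses are not known exactly. Their poses are not given: they have to be found in the camera images.
- roll_holder: Grey steel label-roll holder screwed to the table: base 105 x 150 x 10 mm, post 125 mm high at one end that clamps a level steel spindle, 24 mm in diameter, with a white label roll on it. Origin on the table under the spindle axis, which is 85 mm above it. y runs level along the spindle from its free end to the post, x across it, z up.
- groove_nominal (a point): Point on the spindle axis, fixed to the holder (same axes), where the groove's middle should be. The spindle is clamped by hand, so the real groove, with roll and flange, lies up to 10 mm from here along y, either way; it stays put during the job. Groove: 6.6 mm wide, 16 mm root diameter, square edges; beyond it (-y) an 18 mm long end piece of full 24 mm diameter.
- flange (a joint): How far the outer flange stands out from the roll towards the free end, in m: 0 = home, at most 0.022; about 2 N of friction. Black plastic disc, 60 mm diameter, 4 mm thick, with a boss of 29 mm diameter and 22 mm length on its outer side. At home the boss ends at the groove's inner wall and the disc's outer face is 25.5 mm (+y) from the real groove middle; out, the boss covers the groove.
- clip: Larger spring clip, dark steel, 5 mm thick along its y, standing tab up in the rack. Origin: bore centre (lies on the spindle axis when seated); z up along the tab, x across the jaws; same after half a turn about z. Shoulders 27 mm wide, top 14 mm above the origin. Two sprung jaws, 31 mm over the flared tips, which end 14.5 mm below the origin; lips 12 mm apart. About 30 g.
- clip_tab (a point): On the larger clip, 30 mm above its origin: middle of the thumb tab, 16.5 mm wide along the clip's x, 14 to 42 mm above the origin. Pressed down over the groove (within 1 mm of its middle) the jaws touch with the clip origin about 12 mm above the spindle axis, yield at 10 to 20 N and snap home; on the full spindle or boss they touch with the origin about 22 mm or more above it and cannot pass.
- clip_small: Smaller spring clip, same steel and thickness, 24 mm over the jaws, tab only 12 mm wide and ending 30 mm above its origin: too small for this spindle, to be left where it stands. Origin and axes as for the larger clip.
- clip_rack: Wooden block 56 x 116 x 22 mm fixed to the table, origin under its centre. Three open slots, 36 mm apart along its y, each 36 mm long (x), 6.5 mm wide, 16 mm deep. The two clips stand in the outer slots, in either order, their x along the rack's x, jaw tips on the slot floors 6 mm above the table.
- stapler: Blue stapler, 34 x 138 x 48 mm, lying near the work; leave alone. Origin under its centre.
- scanner: Dark cordless hand scanner, 66 x 172 x 46 mm, lying near the work; leave alone. Origin under its centre.

How it is judged:
By the outcome, as a careful person would: the job done as asked, in the order asked, and still so for the second after the job is handed in, with the robot touching nothing.
It also fails if it takes over 48 s, if anything falls off the work surface, if the arm or the gripper's body presses on something with over 40 N, if the wrist force passes 120 N, or if a joint passes its speed limit or range.

## Working session

There is one attempt and no reset: what is moved stays moved. The work goes in short steps, Python scripts to look and compute and a tool call to move; the robot and the scene stay as the last step left them, time stands still between calls to the robot, and variables do not carry over. Pictures are saved under pics/ and viewed, at most 10 in all, crops included, and the job is handed in when it is done.

Besides the shell and the picture viewer there is one more tool, called after "Emit:" by a JSON object that holds its "method" and its "body". carry_out: Moves the arm, as the interface text tells. Its arguments: {"type":"object","properties":{"commands":{"type":"array"}},"required":["commands"]}

```bash
mkdir -p pics
cat > h.py <<'E'
import numpy as np, cv2
from station import arm, optics
def proj(n,X):
    c=optics.calibration(n);p=np.array(c["R"])@np.array(X,float)+np.array(c["t"]).ravel();s=p[:2]/p[2];s=s*(1+c["k1"]*(s@s))
    return np.array([c["fx"]*s[0]+c["cx"],c["fy"]*s[1]+c["cy"]])
def ray(n,uv):
    c=optics.calibration(n);K=np.array([[c["fx"],0,c["cx"]],[0,c["fy"],c["cy"]],[0,0,1.]])
    s=cv2.undistortPoints(np.array([[uv]],float),K,np.array([c["k1"],0,0,0,0.]))[0,0]
    R=np.array(c["R"]);t=np.array(c["t"]).ravel()
    d=R.T@np.array([s[0],s[1],1]);return -R.T@t,d/np.linalg.norm(d)
def onz(n,uv,z):
    o,d=ray(n,uv);return o+d*(z-o[2])/d[2]
def tri(a,b):
    A=0;B=0
    for n,uv in(("side",a),("top",b)):
        o,d=ray(n,uv);P=np.eye(3)-np.outer(d,d);A=A+P;B=B+P@o
    return np.linalg.solve(A,B)
E
python3 - <<'E'
from h import *
np.set_printoptions(precision=1,suppress=True)
for n in("side","top"):
    im=optics.read_camera(n);cv2.imwrite(f"pics/{n}0.png",im)
    o,d=ray(n,(320,240));print(n,o,d)
R={}
for l in["roll_holder","groove_nominal","flange","clip","clip_tab","clip_small","clip_rack","stapler","scanner"]:
  for n in("side","top"):
    r=optics.tip_of(l,n)[:2];q=[] if l in("groove_nominal",) else optics.trace(l,n)[:1]
    px=[(round(x["p"],2),np.array(x["centre"])*[640,480]) for x in r]
    R[l,n]=px[0][1] if px else None
    print(l,n,px,[(round(x["p"],2),np.array(x["bbox"])*[640,480,640,480]) for x in q])
  if R[l,"side"] is not None and R[l,"top"] is not None: print("   tri",tri(R[l,"side"],R[l,"top"]))
print(arm.get_obs())
E
```

```text
side [ 550.8 -640.8  399.7] [ 0.   0.9 -0.4]
top [400.2 122.1 950.9] [ 0.2  0.  -1. ]
roll_holder side [(0.65, array([307.6, 259.2]))] [(0.7, array([308.6, 231.3,  64.6,  86.5]))]
roll_holder top [(0.72, array([314. , 250.5]))] [(0.85, array([301.2, 247.9,  88.8,  73. ]))]
   tri [549.2 158.7   1.6]
groove_nominal side [(0.87, array([306.8, 227.2]))] []
groove_nominal top [(0.92, array([326.8, 246.1])), (0.64, array([461.1, 283.2]))] []
   tri [546.3 134.   79. ]Traceback (most recent call last):
  File "<stdin>", line 9, in <module>
ValueError: it knows: clip, clip_rack, clip_small, clip_tab, groove_nominal, roll_holder, scanner, stapler
```

Run:
```python
from h import *
np.set_printoptions(precision=1,suppress=True)
R={}
for l in["clip","clip_tab","clip_small","clip_rack","stapler","scanner"]:
  for n in("side","top"):
    r=optics.tip_of(l,n)[:3];q=optics.trace(l,n)[:1]
    px=[(round(x["p"],2),np.array(x["centre"])*[640,480]) for x in r]
    R[l,n]=px[0][1] if px else None
    print(l,n,px,[(round(x["p"],2),np.array(x["bbox"])*[640,480,640,480]) for x in q])
  if R[l,"side"] is not None and R[l,"top"] is not None: print("   tri",tri(R[l,"side"],R[l,"top"]))
print(arm.get_obs())
a=cv2.imread("pics/side0.png");b=cv2.imread("pics/top0.png")
cv2.imwrite("pics/both.png",np.vstack([cv2.resize(x[120:360],(800,300)) for x in(a,b)]))
```

```text
clip side [(0.69, array([254.1, 309.1]))] [(0.54, array([255.1, 299.8,  19.4,  27.4]))]
clip top [(0.38, array([425.3, 293.9]))] [(0.52, array([428.9, 293.6,  12.9,  17.4]))]
   tri [470.2 -45.6  18.4]
clip_tab side [(0.81, array([252.2, 295. ])), (0.58, array([311.5, 256.8]))] [(0.53, array([256.8, 300.9,  22.6,  24.6]))]
clip_tab top [(0.48, array([427.1, 293.5]))] [(0.62, array([429.1, 294. ,  10.9,  13.2]))]
   tri [468.7 -44.5  42.5]
clip_small side [(0.49, array([263.6, 342.6]))] [(0.46, array([264.4, 330.1,  16.5,  18.2]))]
clip_small top [(0.45, array([463.7, 286.5]))] []
   tri [ 488.3 -117.7   10.3]
clip_rack side [(0.74, array([259.9, 336.5]))] [(0.67, array([262.1, 330.8,  53.8,  60.3]))]
clip_rack top [(0.75, array([440.7, 291.8]))] [(0.56, array([446.9, 288. ,  72.8,  48.1]))]
   tri [479.1 -78.8  -7.7]
stapler side [(0.92, array([393.5, 338.7]))] [(0.93, array([397.5, 332.1,  90.8,  72.1]))]
stapler top [(0.66, array([440.5, 187.9]))] [(0.78, array([444. , 190.6,  56.4,  62.2]))]
   tri [677.8 -82.5  -7.8]
scanner side [(0.87, array([297.2, 218.4]))] [(0.66, array([302.1, 209.3,  73.3,  22.2]))]
scanner top [(0.86, array([187.5, 259.5]))] [(0.76, array([190.9, 258.3,  71.8,  90.4]))]
   tri [525.3 398.5  -6.8]
{'t': 1.6, 'joint_positions': array([ 1.1,  0.3, -0. ,  1.3, -0. ,  1.5]), 'dq': array([-0., -0., -0.,  0.,  0., -0.]), 'effort': array([  0. , -44.5,  29.6,   0. ,  -0. ,   0. ]), 'eef_pos': array([214.2, 587.1, 253.3]), 'tool_rot': array([ 0.5,  3.1, -0. ]), 'force': array([ 1.6, -0.5, -0.6]), 'torque': array([ 0., -0., -0.]), 'gripper_force': 0.0, 'finger_gap': 85.23037604850478}
```

View pics/both.png

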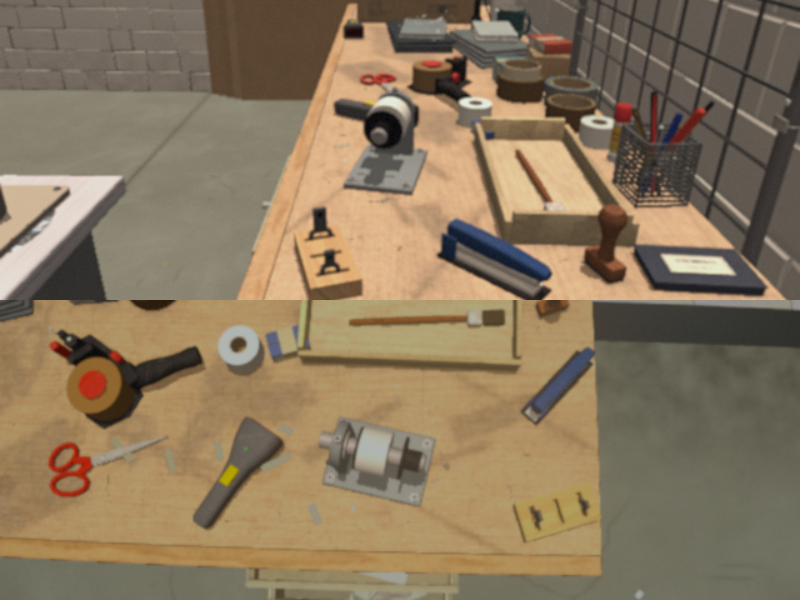

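The side view (left edge (254,309)) and top view show the large clip in the rack slot nearest the holder, the small clip in the other one. The holder's free end points right (−y). I'll zoom in on the holder and rack for their yaw.

Run:
```python
from h import *
np.set_printoptions(precision=1,suppress=True)
b=cv2.imread("pics/top0.png")
A=cv2.resize(b[200:300,245:365],(600,500),interpolation=cv2.INTER_CUBIC)
B=cv2.resize(b[255:315,400:490],(720,480),interpolation=cv2.INTER_CUBIC)
cv2.imwrite("pics/hold.png",A);cv2.imwrite("pics/rack.png",B)
for l,z in(("roll_holder",10),("clip_rack",22)):
    q=optics.trace(l,"top")[0]["region"].astype(np.uint8)
    c=max(cv2.findContours(q,cv2.RETR_EXTERNAL,cv2.CHAIN_APPROX_NONE)[0],key=cv2.contourArea)[:,0]
    P=np.array([onz("top",p,z)[:2] for p in c],np.float32);r=cv2.minAreaRect(P);print(l,r)
```

```text
roll_holder ((554.7695922851562, 189.11956787109375), (170.64781188964844, 105.9232177734375), 78.09030151367188)
clip_rack ((481.091064453125, -81.84024047851562), (60.178367614746094, 122.78176879882812), 18.75714111328125)
```

View pics/hold.png

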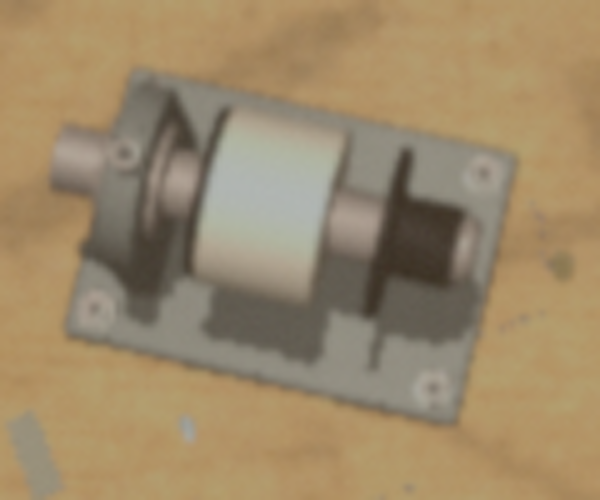

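View pics/rack.png

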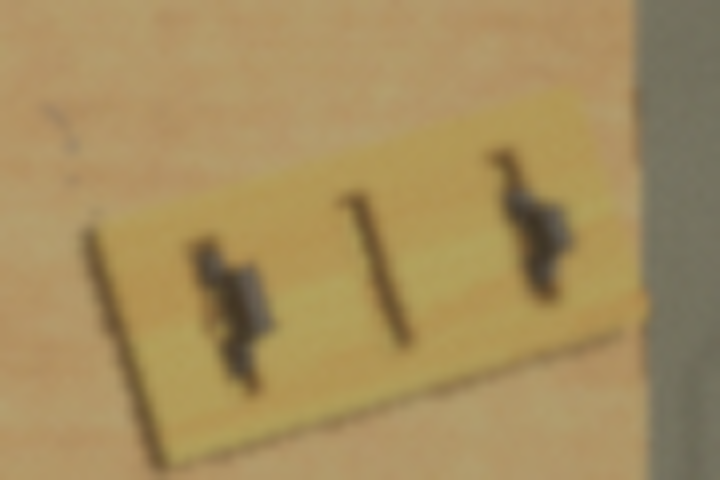

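The holder crop shows base corners at (135,70), (517,155), (455,424), (68,335), with the spindle running from (75,160) to (465,245). In the rack crop the slot ends are clear: (203,240)–(255,392) for the large clip, with its tab at about (250,300).

Run:
```python
from h import *
np.set_printoptions(precision=1,suppress=True)
ang=lambda v:np.degrees(np.arctan2(v[1],v[0]))
f=lambda p,s,o,z:onz("top",(np.array(p)+.5)/s-.5+o,z)
H=[f(p,5,[245,200],10) for p in((135,70),(517,155),(455,424),(68,335))]
for i in range(4):d=H[i-3]-H[i];print("H",H[i],np.linalg.norm(d),ang(d))
print("c",np.mean(H,0))
S=[f(p,5,[245,200],85) for p in((75,160),(465,245))];print("spindle",S,ang(S[0]-S[1]))
K=[f(p,8,[400,255],22) for p in((92,225),(575,88),(640,325),(165,465))]
for i in range(4):d=K[i-3]-K[i];print("K",K[i],np.linalg.norm(d),ang(d))
for a,b in(((203,240),(255,392)),((355,195),(405,345)),((503,155),(550,295))):
    a=f(a,8,[400,255],22);b=f(b,8,[400,255],22);print("slot",(a+b)/2,np.linalg.norm(a-b),ang(a-b))
from scipy.spatial.transform import Rotation as Ro
o=arm.get_obs();print(Ro.from_rotvec(o["tool_rot"]).as_matrix(),arm.tcp_to_tips)
print("tcp px",proj("top",o["eef_pos"]))
```

```text
H [617.1 240.1  10. ] 147.084438196561 -101.63856573181481
H [587.4  96.1  10. ] 102.89187017532836 168.12964527376727
H [486.8 117.2  10. ] 146.43407742882712 78.35433345002649
H [516.3 260.6  10. ] 102.87314665003616 -11.508173442564834
c [551.9 178.5  10. ]
spindle [array([567.7, 250.1,  85. ]), array([540.9, 115.4,  85. ])] 78.76415059023982
K [491.4 -19.   22. ] 115.9452722252445 -73.38488922698784
K [ 524.6 -130.1   22. ] 55.439865564269226 -165.91622591346112
K [ 470.8 -143.6   22. ] 113.33582740225077 106.8976689127459
K [437.9 -35.2  22. ] 55.94492484457336 16.781307008336384
slot [471.5 -49.9  22. ] 35.87061366831849 18.569601665867413
slot [482.4 -84.4  22. ] 35.42360545221044 17.77727321213058
slot [ 493.1 -118.1   22. ] 33.20070444880448 17.582485979697758
[[-0.9  0.3 -0. ]
 [ 0.3  0.9  0. ]
 [ 0.   0.  -1. ]] 22.0
tcp px [ -7.1 453.5]
```

```bash
cat >> h.py <<'E'
from scipy.spatial.transform import Rotation as Ro
def go(x,y,z,yang):
    o=arm.get_obs();R=Ro.from_rotvec(o["tool_rot"]).as_matrix();a=np.degrees(np.arctan2(R[1,1],R[0,1]))
    print("t",round(o["t"],2),"pos",o["eef_pos"],"yang",round(a,2),"tilt",R[:,2],"F",o["force"],"gap",o["finger_gap"])
    print(" tool shift now",R.T@(np.array([x,y,z])-o["eef_pos"]),"turn z",-((yang-a+180)%360-180))
np.set_printoptions(precision=2,suppress=True)
U=np.array([np.cos(np.radians(78.35)),np.sin(np.radians(78.35))]);V=np.array([U[1],-U[0]])
def hp(l,s): return l*V+s*U
E
python3 -c "
from h import *
go(*hp(505.3,208),253.3,168.35)"
```

```text
t 1.7 pos [214.2  587.15 253.33] yang 69.95 tilt [-0.  0. -1.] F [-1.41 -0.78  0.16] gap 85.33791458842096
 tool shift now [-469.54 -345.45    0.02] turn z -98.3954016905468
```

Emit:
{"method": "carry_out", "body": {"commands": [[0.47, -39, -29, 0, 0, 0, 0], [0.47, -39, -29, 0, 0, 0, 0], [0.47, -39, -29, 0, 0, 0, 0], [0.47, -39, -29, 0, 0, 0, 0], [0.47, -39, -29, 0, 0, 0, 0], [0.47, -39, -29, 0, 0, 0, 0], [0.47, -39, -29, 0, 0, 0, 0], [0.47, -39, -29, 0, 0, 0, 0], [0.47, -39, -29, 0, 0, 0, 0], [0.47, -39, -29, 0, 0, 0, 0], [0.47, -39, -28, 0, 0, 0, 0], [0.47, -39, -28, 0, 0, 0, 0]]}}

```text
t: 3.2
eef_pos: [536.1, 100.3, 253.6]
tool_rot: [0.547, 3.093, 0.0]
force: [-0.6, 1.4, 0.0]
finger_gap: 40.6
gripper_force: 0.0
```

Emit:
{"method": "carry_out", "body": {"commands": [[0.47, 0, 0, 0, 0, 0, -10], [0.47, 0, 0, 0, 0, 0, -10], [0.47, 0, 0, 0, 0, 0, -10], [0.47, 0, 0, 0, 0, 0, -10], [0.47, 0, 0, 0, 0, 0, -10], [0.47, 0, 0, 0, 0, 0, -10], [0.47, 0, 0, 0, 0, 0, -10], [0.47, 0, 0, 0, 0, 0, -10], [0.47, 0, 0, 0, 0, 0, -10], [0.47, 0, 0, 0, 0, 0, -8.4], [0.47, 0, 0, 0, 0, 0, 0]]}}

```text
t: 4.58
eef_pos: [535.3, 101.7, 253.4]
tool_rot: [-1.983, 2.437, -0.0]
force: [-0.7, -0.0, -0.3]
finger_gap: 40.0
gripper_force: 0.0
```

```bash
python3 -c "
from h import *
go(*hp(505.3,208),94,168.35)
im=optics.read_camera('top');o=arm.get_obs();print(proj('top',o['eef_pos']),proj('top',o['eef_pos']-[0,0,22]))
cv2.imwrite('pics/t1.png',cv2.resize(im[170:330,240:440],(800,640))[:600])"
```

```text
t 4.58 pos [535.28 101.7  253.38] yang 168.26 tilt [ 0. -0. -1.] F [-0.73 -0.04 -0.26] gap 40.01623364190975
 tool shift now [ -0.3   -1.56 159.38] turn z -0.09101249799380184
[348.74 233.26] [348.25 236.2 ]
```

View pics/t1.png

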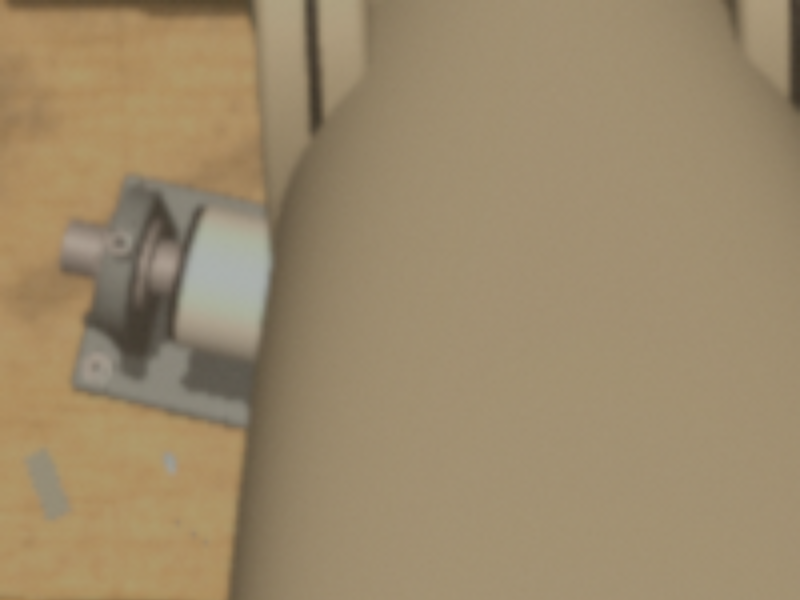

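The arm hides the free end from the top camera (only the roll and post at (160,270) show). I'll go down to just above the spindle and check from the side.

Emit:
{"method": "carry_out", "body": {"commands": [[0.47, 0, -0.8, 20, 0, 0, 0], [0.47, 0, -0.7, 30, 0, 0, 0], [0.47, 0, 0, 35, 0, 0, 0], [0.47, 0, 0, 25, 0, 0, 0], [0.47, 0, 0, 4, 0, 0, 0]]}}

```text
t: 5.25
eef_pos: [535.0, 101.3, 137.4]
tool_rot: [1.98, -2.434, -0.004]
force: [0.2, 0.1, -0.2]
finger_gap: 39.9
gripper_force: 0.0
```

```bash
python3 -c "
from h import *
go(*hp(505.3,208),94,168.35)
im=optics.read_camera('side');print(proj('side',[*hp(505.3,220),85]),proj('side',[*hp(505.3,208),118]))
cv2.imwrite('pics/t2.png',cv2.resize(im[170:290,240:390],(750,600),interpolation=cv2.INTER_CUBIC))"
```

```text
t 5.25 pos [535.   101.29 137.38] yang 168.26 tilt [-0. -0. -1.] F [ 0.2   0.06 -0.25] gap 39.93268115723861
 tool shift now [-0.82 -1.95 43.37] turn z -0.08664769785326598
[302.56 228.5 ] [301.08 213.51]
```

View pics/t2.png

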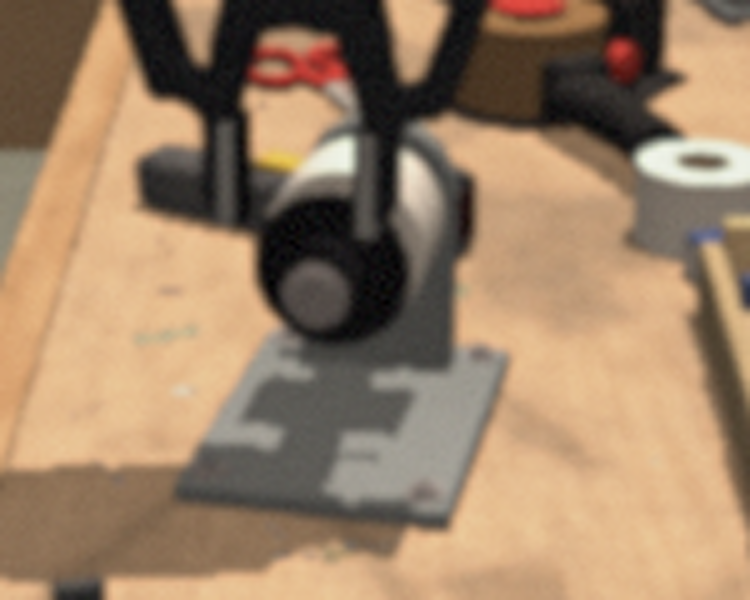

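The side crop shows the spindle end at (318,295) and the finger midpoint at about (301,220). Allowing for perspective, I need about 3 mm towards +x of the holder before descending.

Emit:
{"method": "carry_out", "body": {"commands": [[0.47, 0, -1.7, 0, 0, 0, 0], [0.47, 0, -1.7, 4, 0, 0, 0], [0.47, 0, 0, 10, 0, 0, 0], [0.47, 0, 0, 12, 0, 0, 0], [0.47, 0, 0, 12, 0, 0, 0], [0.47, 0, 0, 5, 0, 0, 0], [0.47, 0, 0, 0, 0, 0, 0]]}}

```text
t: 6.18
eef_pos: [539.5, 100.7, 95.5]
tool_rot: [1.984, -2.434, -0.001]
force: [-0.1, 0.1, 0.4]
finger_gap: 39.9
gripper_force: 0.0
```

Emit:
{"method": "carry_out", "body": {"commands": [[0.47, -4, 0, 0, 0, 0, 0], [0.47, -5, 0, 0, 0, 0, 0], [0.47, -5, 0, 0, 0, 0, 0], [0.47, -5, 0, 0, 0, 0, 0], [0.47, -3, 0, 0, 0, 0, 0], [0.47, -2, 0, 0, 0, 0, 0], [0.47, 0, 0, 0, 0, 0, 0]]}}

```text
t: 7.05
eef_pos: [544.9, 124.3, 96.3]
tool_rot: [1.985, -2.435, 0.0]
force: [-0.3, 0.1, -0.4]
finger_gap: 40.1
gripper_force: 0.0
```

Emit:
{"method": "carry_out", "body": {"commands": [[0.47, -2, 0, 0, 0, 0, 0], [0.47, -2, 0, 0, 0, 0, 0], [0.47, -1, 0, 0, 0, 0, 0], [0.47, 0, 0, 0, 0, 0, 0]]}}

```text
t: 7.55
eef_pos: [545.9, 128.8, 96.3]
tool_rot: [1.984, -2.435, 0.001]
force: [0.3, -2.5, 1.3]
finger_gap: 40.1
gripper_force: 1.0
```

Emit:
{"method": "carry_out", "body": {"commands": [[0.47, -2, 0, 0, 0, 0, 0], [0.47, -2, 0, 0, 0, 0, 0], [0.47, -1, 0, 0, 0, 0, 0], [0.47, 0, 0, 0, 0, 0, 0]]}}

```text
t: 8.05
eef_pos: [547.0, 134.2, 96.3]
tool_rot: [-1.985, 2.435, 0.0]
force: [0.3, -2.8, 0.1]
finger_gap: 40.2
gripper_force: 0.7
```

Contact at about 2.5 N: the flange is sliding. I'll continue in small steps.

Emit:
{"method": "carry_out", "body": {"commands": [[0.47, -1.5, 0, 0, 0, 0, 0], [0.47, -1.5, 0, 0, 0, 0, 0], [0.47, -1, 0, 0, 0, 0, 0], [0.47, 0, 0, 0, 0, 0, 0]]}}

```text
t: 8.55
eef_pos: [547.8, 138.1, 96.3]
tool_rot: [-1.985, 2.435, 0.0]
force: [-0.1, -0.5, -1.1]
finger_gap: 40.5
gripper_force: 0.8
```

Emit:
{"method": "carry_out", "body": {"commands": [[0.47, -1, 0, 0, 0, 0, 0], [0.47, -1, 0, 0, 0, 0, 0], [0.47, 0, 0, 0, 0, 0, 0]]}}

```text
t: 8.93
eef_pos: [548.2, 140.0, 96.3]
tool_rot: [-1.985, 2.435, 0.0]
force: [0.9, -2.6, -0.4]
finger_gap: 40.2
gripper_force: 0.8
```

Emit:
{"method": "carry_out", "body": {"commands": [[0.47, -1, 0, 0, 0, 0, 0], [0.47, -1, 0, 0, 0, 0, 0], [0.47, 0, 0, 0, 0, 0, 0]]}}

```text
t: 9.3
eef_pos: [548.6, 142.0, 96.3]
tool_rot: [-1.985, 2.435, 0.0]
force: [0.5, -2.2, 0.3]
finger_gap: 40.0
gripper_force: 0.8
```

Emit:
{"method": "carry_out", "body": {"commands": [[0.47, -1, 0, 0, 0, 0, 0], [0.47, -0.5, 0, 0, 0, 0, 0], [0.47, 0, 0, 0, 0, 0, 0]]}}

```text
t: 9.68
eef_pos: [548.9, 143.4, 96.3]
tool_rot: [-1.985, 2.435, 0.0]
force: [-0.0, -1.3, -0.2]
finger_gap: 40.1
gripper_force: 0.9
```

Emit:
{"method": "carry_out", "body": {"commands": [[0.47, -0.5, 0, 0, 0, 0, 0], [0.47, -0.5, 0, 0, 0, 0, 0], [0.47, 0, 0, 0, 0, 0, 0]]}}

```text
t: 10.05
eef_pos: [549.1, 144.4, 96.3]
tool_rot: [-1.985, 2.435, -0.0]
force: [0.6, -1.8, -0.8]
finger_gap: 40.1
gripper_force: 0.9
```

Emit:
{"method": "carry_out", "body": {"commands": [[0.47, -0.5, 0, 0, 0, 0, 0], [0.47, -0.5, 0, 0, 0, 0, 0], [0.47, 0, 0, 0, 0, 0, 0]]}}

```text
t: 10.42
eef_pos: [549.3, 145.3, 96.3]
tool_rot: [-1.985, 2.435, -0.0]
force: [0.7, -2.2, -1.4]
finger_gap: 40.2
gripper_force: 0.9
```

Emit:
{"method": "carry_out", "body": {"commands": [[0.47, -0.5, 0, 0, 0, 0, 0], [0.47, -0.5, 0, 0, 0, 0, 0], [0.47, 0, 0, 0, 0, 0, 0]]}}

```text
t: 10.8
eef_pos: [549.3, 145.7, 96.3]
tool_rot: [1.983, -2.435, 0.002]
force: [0.4, -4.9, -0.4]
finger_gap: 39.8
gripper_force: 2.5
```

Emit:
{"method": "carry_out", "body": {"commands": [[0.47, -0.5, 0, 0, 0, 0, 0], [0.47, -0.5, 0, 0, 0, 0, 0], [0.47, 0, 0, 0, 0, 0, 0]]}}

```text
t: 11.18
eef_pos: [549.3, 145.8, 96.3]
tool_rot: [1.982, -2.434, 0.004]
force: [0.1, -6.9, 1.2]
finger_gap: 40.6
gripper_force: 3.7
```

Emit:
{"method": "carry_out", "body": {"commands": [[0.47, -0.5, 0, 0, 0, 0, 0], [0.47, -0.5, 0, 0, 0, 0, 0], [0.47, 0, 0, 0, 0, 0, 0]]}}

```text
t: 11.55
eef_pos: [549.4, 145.8, 96.3]
tool_rot: [1.98, -2.433, 0.006]
force: [-0.8, -9.4, 1.2]
finger_gap: 39.8
gripper_force: 5.1
```

Force climbs to 9 N with no motion, so the flange is home, with the TCP at about (549.3, 145.7). Now back off and rise.

Emit:
{"method": "carry_out", "body": {"commands": [[0.47, 4, 0, 0, 0, 0, 0], [0.47, 15, 0, 0, 0, 0, 0], [0.47, 22, 0, 0, 0, 0, 0], [0.47, 10, 0, -20, 0, 0, 0], [0.47, 0, 0, -45, 0, 0, 0], [0.4, 0, 0, -25, 0, 0, 0], [0.4, 0, 0, 0, 0, 0, 0]]}}

```text
t: 12.42
eef_pos: [541.4, 98.4, 188.9]
tool_rot: [-1.981, 2.431, -0.004]
force: [0.6, 0.0, -0.2]
finger_gap: 34.4
gripper_force: 0.0
```

```bash
python3 -c "
from h import *
go(471.5,-49.9,120,107.3)
for z in (34.5,62.5):
  print(z,(proj('top',[471.5,-49.9,z])-[400,255])*8, proj('side',[471.5,-49.9,z]))
for n in ('side','top'):
  optics.read_camera(n)
  for l in ('clip','clip_tab','groove_nominal'):
    print(n,l,[(round(x['p'],2),np.array(x['centre'])*[640,480]) for x in optics.tip_of(l,n)[:2]])
"
```

```text
t 12.43 pos [541.38  98.36 188.91] yang 168.36 tilt [ 0.01  0.   -1.  ] F [ 0.61  0.02 -0.24] gap 34.42521224009754
 tool shift now [159.49  38.9   68.29] turn z 61.06303809981087
34.5 [235.75 308.07] [255.33 301.38]
62.5 [259.86 298.36] [254.61 284.99]
side clip []
side clip_tab [(0.58, array([256.58, 294.82]))]
side groove_nominal [(0.64, array([305.28, 226.9 ]))]
top clip []
top clip_tab []
top groove_nominal [(0.76, array([330.37, 245.09]))]
```

Emit:
{"method": "carry_out", "body": {"commands": [[0.38, 25, 6, 0, 0, 0, 0], [0.38, 40, 10, 0, 0, 0, 0], [0.38, 40, 10, 0, 0, 0, 0], [0.38, 35, 8, 0, 0, 0, 0], [0.38, 19.5, 4.9, 0, 0, 0, 0], [0.38, 0, 0, 5, 0, 0, 10], [0.38, 0, 0, 10, 0, 0, 10], [0.38, 0, 0, 10, 0, 0, 10], [0.38, 0, 0, 10, 0, 0, 10], [0.38, 0, 0, 10, 0, 0, 10], [0.38, 0, 0, 5, 0, 0, 10], [0.38, 0, 0, 0, 0, 0, 1]]}}

```text
t: 14.32
eef_pos: [468.7, -49.9, 135.5]
tool_rot: [0.476, -3.104, -0.001]
force: [1.6, 1.0, 0.1]
finger_gap: 32.6
gripper_force: 0.0
```

```bash
python3 -c "
from h import *
im=optics.read_camera('top');im2=optics.read_camera('side')
cv2.imwrite('pics/t3.png',np.vstack([cv2.resize(im[205:295,250:370],(480,360),interpolation=cv2.INTER_CUBIC)[:300],cv2.resize(im2[260:360,200:360],(480,300),interpolation=cv2.INTER_CUBIC)]))
go(471.5,-49.9,62.5,107.3)
"
```

```text
t 14.43 pos [469.24 -50.05 136.2 ] yang 107.49 tilt [-0.  0. -1.] F [-0.04  0.5  -0.44] gap 32.49358997195896
 tool shift now [-2.22 -0.56 73.7 ] turn z 0.190620769391046
```

View pics/t3.png

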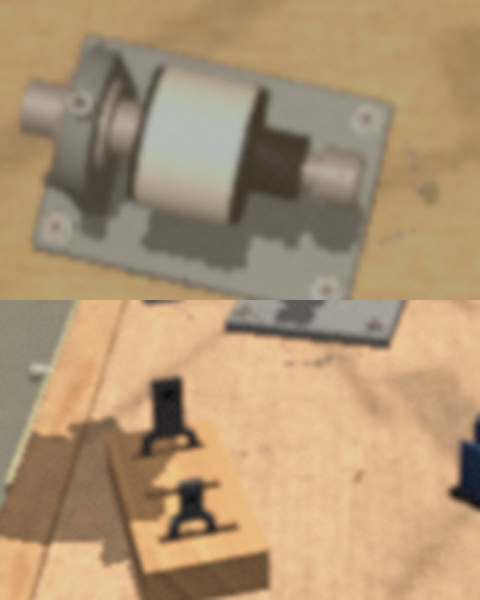

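The top view shows the flange home against the roll, with the bared groove at crop (310,167). The side view shows the large clip at (168,410). Descend and grip.

Emit:
{"method": "carry_out", "body": {"commands": [[0.38, -2.2, -0.6, 5, 0, 0, 0.2], [0.38, 0, 0, 20, 0, 0, 0], [0.38, 0, 0, 20, 0, 0, 0], [0.38, 0, 0, 18, 0, 0, 0], [0.38, 0, 0, 10.5, 0, 0, 0], [0.38, 0, 0, 0, 0, 0, 0]]}}

```text
t: 15.18
eef_pos: [471.0, -49.9, 62.2]
tool_rot: [0.469, -3.105, -0.001]
force: [0.2, 0.6, -0.2]
finger_gap: 32.2
gripper_force: 0.0
```

```bash
python3 -c "
from h import *
go(471.5,-49.9,62.5,107.3)
im2=optics.read_camera('side')
cv2.imwrite('pics/t4.png',cv2.resize(im2[250:350,200:320],(720,600),interpolation=cv2.INTER_CUBIC))
for c in((310,167),(303,165),(360,177)):
  p=onz('top',np.array(c)/4+[250,205],85)[:2];print(p@U,p@V)
"
```

```text
t 15.18 pos [471.03 -49.87  62.19] yang 107.18 tilt [-0.  0. -1.] F [ 0.22  0.63 -0.2 ] gap 32.18548930165334
 tool shift now [-0.44 -0.17 -0.32] turn z -0.11979891202383897
239.72210450252413 505.75531684582035
242.8245654262451 505.9339995443911
218.00540754172994 506.2805942591515
```

View pics/t4.png

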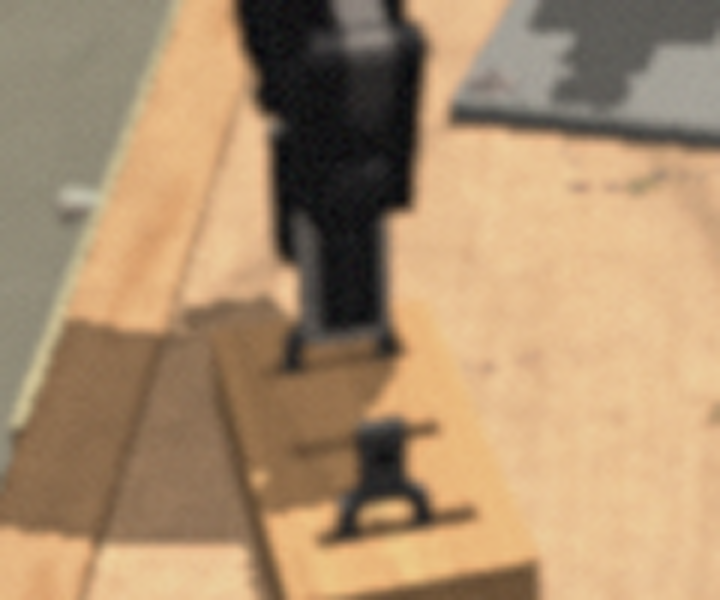

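The side crop shows the front finger centred on the clip (jaws at 290–400, finger at about 345). Close.

Emit:
{"method": "carry_out", "body": {"commands": [[0.2, 0, 0, 0, 0, 0, 0], [0.12, 0, 0, 0, 0, 0, 0], [0.05, 0, 0, 0, 0, 0, 0], [0, 0, 0, 0, 0, 0, 0], [0, 0, 0, 0, 0, 0, 0], [0, 0, 0, 0, 0, 0, 0], [0, 0, 0, 0, 0, 0, 0]]}}

```text
t: 16.1
eef_pos: [472.1, -50.1, 63.3]
tool_rot: [-0.469, 3.105, -0.0]
force: [-0.9, -0.1, 5.3]
finger_gap: 3.8
gripper_force: 59.7
```

Emit:
{"method": "carry_out", "body": {"commands": [[0, 0, 0, -4, 0, 0, 0], [0, 0, 0, -10, 0, 0, 0], [0, 0, 0, -20, 0, 0, 0], [0, 0, 0, -30, 0, 0, 0], [0, 0, 0, -35, 0, 0, 0], [0, 0, 0, -25, 0, 0, 0], [0, 0, 0, 0, 0, 0, 0]]}}

```text
t: 16.98
eef_pos: [473.3, -50.4, 189.2]
tool_rot: [-0.468, 3.102, -0.003]
force: [0.5, 0.0, -0.5]
finger_gap: 3.8
gripper_force: 59.1
```

```bash
python3 -c "
from h import *
go(*hp(506.5,239.1),188,78.35)
im=optics.read_camera('side')
p=arm.get_obs()['eef_pos'];q=proj('side',p-[0,0,42]);print(q)
u,v=int(q[0]),int(q[1]);print(u-40,v-40)
cv2.imwrite('pics/t5.png',cv2.resize(im[v-40:v+20,u-40:u+40],(800,600),interpolation=cv2.INTER_CUBIC))
for n in('side','top'):
  if n=='top':optics.read_camera('top')
  for l in('clip','clip_tab','clip_small'):
    print(n,l,[(round(x['p'],2),np.array(x['centre'])*[640,480]) for x in optics.tip_of(l,n)[:2]])
"
```

```text
t 16.98 pos [473.28 -50.43 189.21] yang 107.16 tilt [ 0. -0. -1.] F [ 0.53  0.05 -0.51] gap 3.7533274138664736
 tool shift now [-121.69  153.24    1.33] turn z 28.81043345188681
[252.66 233.16]
212 193
side clip [(0.69, array([253.82, 234.38]))]
side clip_tab [(0.62, array([252.48, 214.9 ]))]
side clip_small [(0.73, array([265.47, 342.72]))]
top clip []
top clip_tab []
top clip_small [(0.58, array([326.4, 249.5]))]
```

View pics/t5.png

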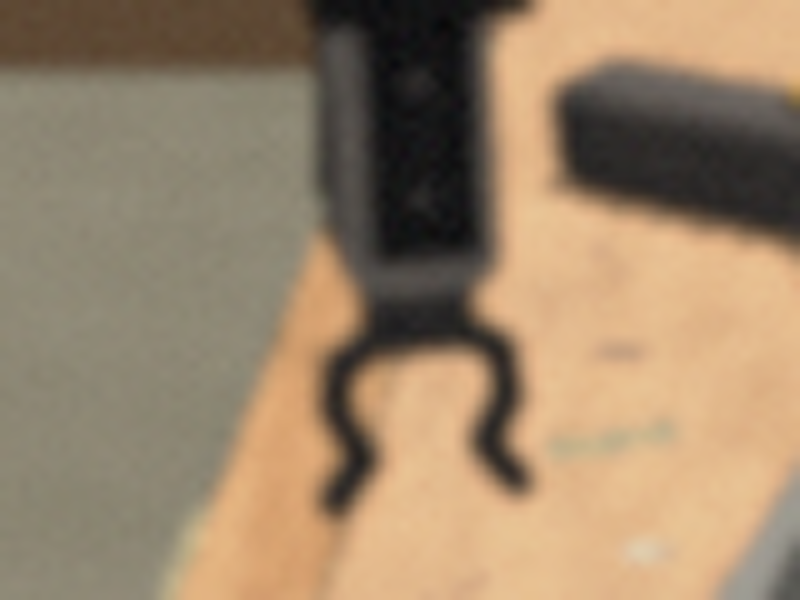

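The clip hangs straight; its bore centre at (422,405) sits 1–2 mm to the +x side of the tool centre, which I'll allow for. Move over the groove.

Emit:
{"method": "carry_out", "body": {"commands": [[0, -10, 12, 0, 0, 0, 0], [0, -18, 23, 0, 0, 0, 0], [0, -24, 30, 0, 0, 0, 0], [0, -26, 33, 0, 0, 0, 0], [0, -24, 30, 0, 0, 0, 0], [0, -14, 18, 0, 0, 0, 0], [0, -4.5, 7, 0, 0, 0, 0], [0, 0, 0, 0, 0, 0, 9], [0, 0, 0, 0, 0, 0, 10], [0, 0, 0, 0, 0, 0, 9.8], [0, 0, 0, 0, 0, 0, 0]]}}

```text
t: 18.75
eef_pos: [541.2, 131.6, 186.6]
tool_rot: [-0.316, -3.125, 0.0]
force: [-0.1, -0.3, -1.1]
finger_gap: 3.7
gripper_force: 59.0
```

```bash
python3 -c "
from h import *
go(*hp(505.2,239.3),160,78.35)
p=arm.get_obs()['eef_pos'];print(p[:2]@V,p[:2]@U)
"
```

```text
t 18.75 pos [541.25 131.56 186.65] yang 78.45 tilt [-0. -0. -1.] F [-0.14 -0.27 -1.06] gap 3.7247336215093814
 tool shift now [-1.68  1.16 26.65] turn z 0.09547733454058971
503.53071512346537 238.14225043928286
```

Emit:
{"method": "carry_out", "body": {"commands": [[0, -1.7, 1.2, 8, 0, 0, 0.1], [0, 0, 0, 15, 0, 0, 0], [0, 0, 0, 7, 0, 0, 0], [0, 0, 0, 0, 0, 0, 0]]}}

```text
t: 19.25
eef_pos: [542.5, 132.4, 155.4]
tool_rot: [-0.321, -3.123, 0.001]
force: [-0.6, -0.8, 0.3]
finger_gap: 3.4
gripper_force: 59.0
```

```bash
python3 -c "
from h import *
go(*hp(505.2,239.3),156,78.35)
p=arm.get_obs()['eef_pos'];print(p[:2]@V,p[:2]@U,proj('side',[*hp(506.5,218),85]),proj('side',p-[0,0,42]))
im=optics.read_camera('side')
for l in('clip','clip_tab','groove_nominal'):
    print(l,[(round(x['p'],2),np.array(x['centre'])*[640,480]) for x in optics.tip_of(l,'side')[:2]])
cv2.imwrite('pics/t6.png',cv2.resize(im[190:250,265:345],(800,600),interpolation=cv2.INTER_CUBIC))
"
```

```text
t 19.25 pos [542.46 132.4  155.43] yang 78.28 tilt [-0. -0. -1.] F [-0.63 -0.82  0.26] gap 3.419448227509719
 tool shift now [-0.65  0.08 -0.58] turn z -0.07343836806336412
504.55117702511626 239.21772662312196 [302.98 228.98] [304.51 209.85]
clip [(0.58, array([303.68, 212.88]))]
clip_tab [(0.67, array([260.67, 334.8 ])), (0.65, array([305.98, 195.5 ]))]
groove_nominal [(0.78, array([307.01, 226.08]))]
```

View pics/t6.png

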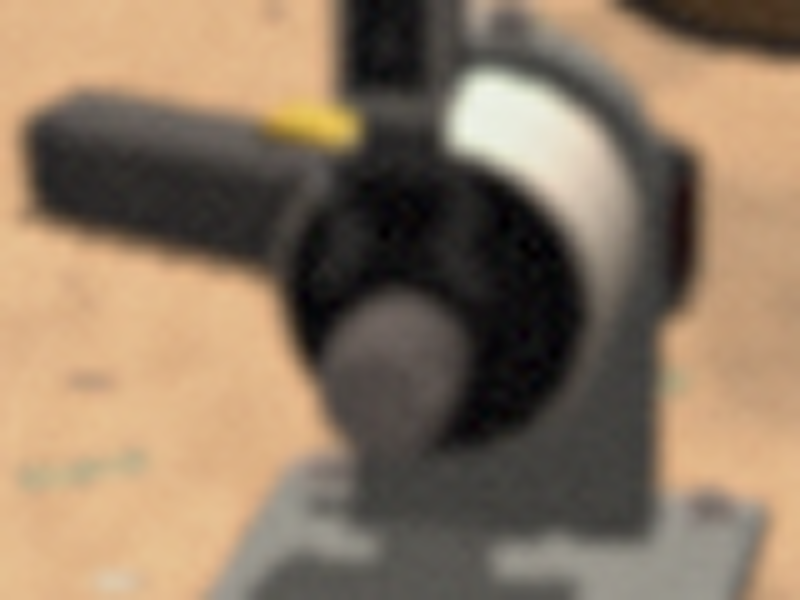

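The spindle end face is centred at crop (388,375) and the clip hangs above it, dark against the flange. After a small x trim I'll lower it, watching the force.

Emit:
{"method": "carry_out", "body": {"commands": [[0, -0.7, 0, 0.5, 0, 0, 0], [0, 0, 0, 2, 0, 0, 0], [0, 0, 0, 2, 0, 0, 0], [0, 0, 0, 1.5, 0, 0, 0], [0, 0, 0, 0, 0, 0, 0]]}}

```text
t: 20.08
eef_pos: [543.9, 132.4, 150.6]
tool_rot: [-0.321, -3.125, 0.0]
force: [-0.2, 0.1, -0.4]
finger_gap: 3.7
gripper_force: 59.0
```

Emit:
{"method": "carry_out", "body": {"commands": [[0, 0, 0, 1, 0, 0, 0], [0, 0, 0, 1, 0, 0, 0], [0, 0, 0, 1, 0, 0, 0], [0, 0, 0, 0, 0, 0, 0]]}}

```text
t: 20.58
eef_pos: [544.1, 132.4, 147.7]
tool_rot: [-0.321, -3.125, 0.0]
force: [0.4, -0.3, -0.0]
finger_gap: 3.3
gripper_force: 59.0
```

Emit:
{"method": "carry_out", "body": {"commands": [[0, 0.5, 0, 1, 0, 0, 0], [0, 0, 0, 1, 0, 0, 0], [0, 0, 0, 1, 0, 0, 0], [0, 0, 0, 0, 0, 0, 0]]}}

```text
t: 21.08
eef_pos: [543.6, 132.5, 144.7]
tool_rot: [-0.321, -3.125, 0.0]
force: [-1.1, 0.1, -0.1]
finger_gap: 3.6
gripper_force: 59.0
```

Emit:
{"method": "carry_out", "body": {"commands": [[0, 0, 0, 1, 0, 0, 0], [0, 0, 0, 1, 0, 0, 0], [0, 0, 0, 1, 0, 0, 0], [0, 0, 0, 0, 0, 0, 0]]}}

```text
t: 21.58
eef_pos: [543.6, 132.5, 141.7]
tool_rot: [-0.321, -3.125, 0.0]
force: [-0.5, -0.1, 0.3]
finger_gap: 3.5
gripper_force: 59.0
```

Past the 22 mm height without contact, so the clip is in the groove. Continue to the jaws' touch.

Emit:
{"method": "carry_out", "body": {"commands": [[0, 0, 0, 1, 0, 0, 0], [0, 0, 0, 1, 0, 0, 0], [0, 0, 0, 1, 0, 0, 0], [0, 0, 0, 0, 0, 0, 0]]}}

```text
t: 22.08
eef_pos: [543.4, 132.8, 139.6]
tool_rot: [-0.321, -3.125, -0.001]
force: [-2.5, 0.8, 5.5]
finger_gap: 3.7
gripper_force: 59.8
```

Emit:
{"method": "carry_out", "body": {"commands": [[0, 0, 0, 1, 0, 0, 0], [0, 0, 0, 1, 0, 0, 0], [0, 0, 0, 0, 0, 0, 0]]}}

```text
t: 22.45
eef_pos: [543.6, 132.2, 137.8]
tool_rot: [0.321, 3.125, -0.002]
force: [-3.1, -1.2, 6.1]
finger_gap: 3.9
gripper_force: 60.0
```

Emit:
{"method": "carry_out", "body": {"commands": [[0, 0.4, 0, 1, 0, 0, 0], [0, 0, 0, 1, 0, 0, 0], [0, 0, 0, 0, 0, 0, 0]]}}

```text
t: 22.82
eef_pos: [543.5, 132.8, 135.6]
tool_rot: [0.321, 3.125, 0.001]
force: [-1.9, -0.1, 5.3]
finger_gap: 3.6
gripper_force: 59.9
```

Emit:
{"method": "carry_out", "body": {"commands": [[0, 0, 0, 1, 0, 0, 0], [0, 0, 0, 1, 0, 0, 0], [0, 0, 0, 0, 0, 0, 0]]}}

```text
t: 23.2
eef_pos: [543.2, 132.7, 132.5]
tool_rot: [-0.321, -3.125, -0.0]
force: [-0.8, 0.2, 1.8]
finger_gap: 3.7
gripper_force: 59.4
```

Emit:
{"method": "carry_out", "body": {"commands": [[0, 0, 0, 1, 0, 0, 0], [0, 0, 0, 1, 0, 0, 0], [0, 0, 0, 1, 0, 0, 0], [0, 0, 0, 0, 0, 0, 0]]}}

```text
t: 23.7
eef_pos: [543.0, 132.5, 129.2]
tool_rot: [-0.321, -3.124, 0.0]
force: [-0.6, 1.3, -1.4]
finger_gap: 3.6
gripper_force: 59.0
```

Emit:
{"method": "carry_out", "body": {"commands": [[0, 0, 0, 1, 0, 0, 0], [0, 0, 0, 1, 0, 0, 0], [0, 0, 0, 0, 0, 0, 0]]}}

```text
t: 24.08
eef_pos: [543.1, 132.6, 127.6]
tool_rot: [-0.321, -3.125, 0.0]
force: [-0.7, -0.6, -0.8]
finger_gap: 3.5
gripper_force: 59.0
```

Emit:
{"method": "carry_out", "body": {"commands": [[0, 0, 0, 1, 0, 0, 0], [0, 0, 0, 0, 0, 0, 0]]}}

```text
t: 24.32
eef_pos: [543.2, 132.6, 127.2]
tool_rot: [0.321, 3.125, -0.0]
force: [-3.3, -0.1, 3.4]
finger_gap: 3.3
gripper_force: 59.5
```

Emit:
{"method": "carry_out", "body": {"commands": [[0, 0, 0, 0.7, 0, 0, 0], [0, 0, 0, 0.7, 0, 0, 0], [0, 0, 0, 0, 0, 0, 0]]}}

```text
t: 24.7
eef_pos: [543.4, 132.6, 127.0]
tool_rot: [0.321, 3.125, -0.0]
force: [-4.6, -0.7, 10.0]
finger_gap: 3.6
gripper_force: 60.6
```

Bottomed at 127.0 mm with stiffly rising force: seated. Ease off, open slightly and rise.

Emit:
{"method": "carry_out", "body": {"commands": [[0, 0, 0, -1.2, 0, 0, 0], [0.1, 0, 0, 0, 0, 0, 0], [0.14, 0, 0, 0, 0, 0, 0], [0.14, 0, 0, 0, 0, 0, 0], [0.14, 0, 0, -3, 0, 0, 0], [0.14, 0, 0, -15, 0, 0, 0], [0.14, 0, 0, -30, 0, 0, 0], [0.14, 0, 0, -40, 0, 0, 0], [0.14, 0, 0, -30, 0, 0, 0], [0.14, 0, 0, 0, 0, 0, 0]]}}

```text
t: 25.95
eef_pos: [545.8, 132.9, 249.0]
tool_rot: [0.32, 3.117, 0.003]
force: [-0.3, 0.3, -0.2]
finger_gap: 12.3
gripper_force: 0.0
```

Emit:
{"method": "carry_out", "body": {"commands": [[0.14, 20, 0, 0, 0, 0, 0], [0.14, 30, -30, 0, 0, 0, 0], [0.14, 35, -40, 0, 0, 0, 0], [0.14, 35, -40, 0, 0, 0, 0], [0.14, 20, -40, 0, 0, 0, 0], [0.14, 0, -20, 0, 0, 0, 0], [0.14, 0, 0, 0, 0, 0, 0]]}}

```text
t: 26.82
eef_pos: [369.3, -5.4, 243.2]
tool_rot: [-0.325, -3.122, -0.001]
force: [0.7, 0.5, 0.2]
finger_gap: 12.1
gripper_force: 0.0
```

```bash
python3 -c "
from h import *
go(500,0,200,78)
a=optics.read_camera('side');b=optics.read_camera('top')
for n in('side','top'):
  for l in('clip','clip_tab'):
    print(n,l,[(round(x['p'],2),np.array(x['centre'])*[640,480]) for x in optics.tip_of(l,n)[:2]])
q=[*hp(506.5,239.3),85];print([proj(n,np.array(q)+[0,0,d]) for n in('side','top') for d in(0,30)])
cv2.imwrite('pics/t7.png',np.hstack([cv2.resize(x,(400,480),interpolation=cv2.INTER_CUBIC) for x in(a[180:270,270:345],b[205:295,265:340])]))
"
```

```text
t 26.82 pos [369.26  -5.44 243.17] yang 78.12 tilt [-0.  0. -1.] F [0.7  0.45 0.18] gap 12.070479053523599
 tool shift now [-126.94   32.24   42.81] turn z 0.11796424626479052
side clip [(0.45, array([305.41, 225.22]))]
side clip_tab [(0.67, array([305.28, 213.89]))]
top clip [(0.59, array([328.58, 245.38]))]
top clip_tab [(0.55, array([324.99, 244.32]))]
[array([305.51, 224.58]), array([305.58, 209.1 ]), array([327.84, 246.38]), array([327.7 , 243.39])]
```

View pics/t7.png

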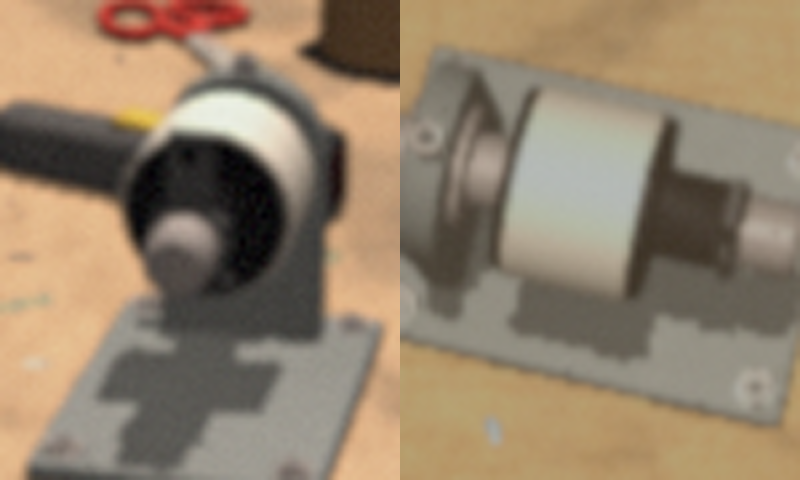

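The clip stands upright in the groove right beside the boss (top crop (735,225)). Its detected origin in the side view, (305.4,225.2), matches the seated prediction of (305.5,224.6). The flange is home.

```bash
python3 -c "
from h import *
print(arm.job_done())"
```

```text
the job is handed in; nothing more can be done
None
```

The flange is home against the roll, the larger clip is pressed into the spindle groove and released, and the job was handed in at about 27 s; no verdict came back.

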